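# Stand the tipped lamp stem in the drying lane, then set the heater lever

### The job

The freshly lacquered brass lamp stem with the square foot has tipped over on the black drying mat: stand it upright in the gap between the candlestick and the vase, in line with them, setting it down rather than dropping it. Then swing the lever on the heater's control box round until it points at the small metal marker fin on the scale, and leave it there. Do not knock over or shove any of the other things on the bench.

Things in the scene. Friction and masses are not known exactly. Their poses are not given: they have to be found in the camera images.
- lamp: Brass lamp stem, 0.5 kg, weighted foot. Square foot 84 x 84 x 16 mm, round stem 20 mm thick, ball of 44 mm diameter on top, 167 mm tall in all. Origin: centre of the foot's underside; own z axis runs from the foot along the stem to the ball. At the start it lies on the mat, resting on one foot edge and the ball, ball towards the robot.
- lamp_ball (a point): Centre of the lamp stem's ball, 145 mm from the foot's underside along its z axis.
- mat: Black ribbed rubber drying mat, fixed, 240 mm (x) x 420 mm (y) x 4 mm thick. Origin: centre of its underside. The lane runs along its y axis; its origin is the middle of the gap where the lamp stem belongs, the neighbours standing about 150 mm to either side along y.
- heater: Low infrared heater bar, fixed, 45 mm deep (x), 380 mm long (y), 58 mm high, parallel to the lane, 170 mm from the mat's origin on its +x side. Origin: centre of its underside.
- candlestick: Turned brass candlestick, loose, upright, round foot of 76 mm diameter, 130 mm tall, in the lane about 150 mm along the mat's +y. Origin: centre of its underside. Not to be disturbed.
- vase: Copper vase, loose, upright, widest 76 mm diameter, 115 mm tall, in the lane about 150 mm along the mat's -y. Origin: centre of its underside. Not to be disturbed.
- control: Grey heater control box, fixed, 160 mm (x) x 220 mm (y) x 60 mm high, dark metal top with a scale of white ticks. Origin: centre of its underside.
- lever (a joint): Angle of the control lever about its upright hinge on the box top, in rad; 0 points along the box's +x, it grows counter-clockwise seen from above, range -1.1 to 1.1. It is stiff (about 3 N at the knob) and stays where it is left.
- lever_hinge (a point): Point on the lever's hinge axis, at the box's top face, 50 mm from the box's centre towards its -x.
- lever_knob (a point): Centre of the top of the lever's white upright knob: a cylinder of 22 mm diameter and 52 mm height on the flat aluminium lever, 73 mm from the hinge axis, its top 123 mm above the bench. The x axis of this point points from the hinge along the lever.
- marker: Bare-metal marker fixed on the scale: a small radial fin 20 mm long, 6 mm thick, 20 mm high, on a 12 mm wide base, 98 to 118 mm from the hinge axis. Origin: on the lever's hinge axis at the box's top face; its x axis points from there to the fin, which is where the lever must point.
- marker_tip (a point): Top of the inner end of the marker's fin, 98 mm from the hinge axis, 20 mm above the box's top face.
- tin: Small round tin, loose, 68 mm diameter, 50 mm high, beyond the control box. Origin: centre of its underside. Bystander.
- kettle: Copper kettle, loose, body of 140 mm diameter with a spout and an upright bail handle, 200 mm high, at the right-hand side. Origin: centre of its underside. Bystander.
- polish: Polish bottle, loose, 60 mm diameter, 150 mm high, at the left-hand side. Origin: centre of its underside. Bystander.
- brush: Hand brush, loose, 180 mm long, lying towards the robot. Bystander.
- cork_block: Cork sanding block, loose, 110 x 60 x 35 mm, lying towards the robot. Origin: centre of its underside. Bystander.
There are look-alikes about, which are no part of the job. Leave any pink look-alike of the lamp alone.

How it is judged:
By the outcome, as a careful person would: the job done as asked, in the order asked, and still so for the second after the job is handed in, with the robot touching nothing.
It also fails if it takes over 61 s, if anything falls off the work surface, if the arm or the gripper's body presses on something with over 40 N, if the wrist force passes 120 N, or if a joint passes its speed limit or range.

### The arm

A 6-joint arm with a two-finger parallel gripper is mounted at the origin on the work surface. World frame = base frame: x ahead of the robot, y to its left, z up, the work surface at z = 0. Lengths are in m, angles in rad, forces in N, time in s.
With the tool pointing down it reaches from about 0.275 to 0.85 m from the base axis. Payload 5.2 kg.
Tool frame: the origin (TCP) lies at the very end of the fingers, on their centre line; the grasp point (between the pads) lies 19 mm behind it; z points along the fingers, y is the line along which they close (so a half turn about z gives the same grasp; the last joint's range is limited). The gripper opens to 85 mm and grips with 20 to 120 N. Pads are 22 mm wide; open, the fingers measure 114 mm over their backs; the gripper's body (76 mm by 85 mm) begins 54 mm behind the grasp point. The pads swing forward as they close: fully open they stand 13 mm farther back than shut.
Start: joints at [-1.497, 0.259, 1.535, -0, 1.348, -0.203], TCP at [0.15, -0.529, 0.231] pointing down, gripper open.
Joint ranges: [-3.14, 3.14], [-0.91, 2.08], [0.19, 2.58], [-1.22, 4.36], [0.22, 2.71], [-3.12, 3.12]. Speed limits (rad/s): [2.57, 2.57, 3.14, 3.14, 3.14, 3.14].

### API

Orientations are given as a unit quaternion [w, x, y, z].
In Python, from plant import env, vision, finish_job gives the robot as it stands.
- The arm moves only by the tool servo_tool, never from a script. Its argument "plan" is text: rows parted by semicolons, each of 4 numbers parted by spaces: the shift along the tool's x, y, z in m, then the turn about the tool's z in rad. In form: x y z twist; .... A call has 1 to 20 rows; each row shifts and turns the commanded pose from where the row before left it, along the tool's axes as they then stand; what a row does not reach is not made up. A row lasts 1/12 s, in which the tool goes at most 41.7 mm and 7.16 degrees, less where a joint would pass 70% of its speed; a pose out of reach is approached as far as the arm can. A call with a gripper value outside its range is refused whole. "fingers" is the finger opening in m, from 0 to 0.0854, set as the call begins (left out, the last holds). The fingers move at their own pace and stop on an object; "grip_force" is the grip in N (left out, the last holds). Time passes only in rows, so rows that do not move let the fingers close. It gives the time, the measured TCP pose, the force, the opening and the grip force at its end, in the units of the state.
- env.observe(): the state, without advancing time (a new reading comes with each control period).
- vision.get_image(name): name is "side" or "top" or "wrist"; returns a dict with "image" (384x512x3 uint8, red, green, blue), "range_z" (384x512 float32, m along the optical axis (not along the pixel's ray), 0 where there is no reading), "K" (3x3 intrinsics, pixels), "position" and "attitude" of the camera in the world; the wrist camera has in their place "T_tool_cam" (4x4, takes a point from camera to tool coordinates, whose origin is the TCP and whose axes are the flange's). Camera axes: x right, y down, z forward; pixel columns grow to the right and rows downward; lengths in m; the calibration is good to about 2 mm. A picture is of the moment at which its call begins: read the wrist's pose just before it.
- finish_job(): hands the job in; it is judged then, once.
Trained networks look in a picture, given as the dict that the camera call returned (one of the last four; its "shot" number tells which), for a name from the list of things; names that differ only in an ending like _2 or _b are one class to them, and where a whole thing is asked for, a point or a joint stands for the part that bears it (a point fixed in the world has none). Each returns a list of dicts, best first, with "score" (0 to 1); they miss things now and then, are a little off and sometimes report something else, mostly with a low value. They report only what shows in the picture. A call takes as long as a camera call. They do not tell look-alikes from the thing itself.
- vision.find_in(picture, query): "extent" ([left, top, right, bottom] in pixels, round what is visible of it).
- vision.trace(picture, query): "mask" (384x512 bool, what is visible of it) and "extent" ([left, top, right, bottom] in pixels, round what is visible of it).
- vision.mark_of(picture, query): "xy" ([column, row] in pixels: a listed point, or the origin of a listed thing).
The state is a dict: "clock": time; "qpos": joint angles; "joint_velocities": joint speeds; "joint_torque": joint torques, N m; "position": TCP position; "orientation": TCP orientation; "contact_force": force on the tool from outside, world axes, zero at the start; "wrist_torque": the same for the moment, N m; "finger_gap": opening from 0.0 (shut) to 1.0 (fully open); "gripper_force": force on a finger pad.
Only numpy, scipy, OpenCV 4.12 (cv2) and the standard library are available. Lean on these libraries where they do the work, as an engineer would, in place of code of your own. Each camera call takes 0.05 s, during which the arm holds its last target. There are 200 camera calls.

## Working session

There is one attempt and no reset: what is moved stays moved. The work goes in short steps, Python scripts to look and compute and a tool call to move; the robot and the scene stay as the last step left them, time stands still between calls to the robot, and variables do not carry over. Pictures are saved under pics/ and viewed, at most 12 in all, crops included, and the job is handed in when it is done.

Besides the shell and the picture viewer there is one more tool, called after "Request:" as name(argument=value, ...), one argument or row to a line, values as JSON. servo_tool: Moves the arm, as the interface text tells. Its arguments: {"type":"object","properties":{"plan":{"type":"string"},"fingers":{"type":"number"},"grip_force":{"type":"number"}},"required":["plan"]}

```bash
mkdir -p pics; ls; cat > h.py <<'E'
import numpy as np, cv2
from scipy.spatial.transform import Rotation as R
from plant import env, vision, finish_job
def rot(q): return R.from_quat([q[1],q[2],q[3],q[0]]).as_matrix()
def cam(name):
    s=env.observe(); p=vision.get_image(name)
    if name=='wrist':
        T=np.eye(4);T[:3,:3]=rot(s['orientation']);T[:3,3]=s['position'];p['T']=T@np.array(p['T_tool_cam'])
    else:
        T=np.eye(4);a=np.array(p['attitude']);T[:3,:3]=rot(a) if a.size==4 else a;T[:3,3]=p['position'];p['T']=T
    return p
def cloud(p):
    z=p['range_z'];v,u=np.mgrid[:384,:512];K=np.array(p['K'])
    c=np.stack([(u-K[0,2])/K[0,0]*z,(v-K[1,2])/K[1,1]*z,z],-1)
    w=c@p['T'][:3,:3].T+p['T'][:3,3]; w[z==0]=np.nan
    return w
def onplane(p,xy,h):
    K=np.array(p['K']);d=p['T'][:3,:3]@np.array([(xy[0]-K[0,2])/K[0,0],(xy[1]-K[1,2])/K[1,1],1]);o=p['T'][:3,3]
    return o+d*(h-o[2])/d[2]
def save(p,f,crop=None,s=1):
    im=p['image'][...,::-1]
    if crop: im=im[crop[1]:crop[3],crop[0]:crop[2]]
    cv2.imwrite('pics/'+f,cv2.resize(im,None,fx=s,fy=s,interpolation=cv2.INTER_CUBIC))
E
python3 - <<'E'
from h import *
np.set_printoptions(precision=3,suppress=True)
t=cam('top');s=cam('side');im=np.hstack([t['image'],s['image']])
save(t,'t.png',s=1.5);save(s,'s.png',s=1.5)
w=cloud(t)
for q in ['lamp','mat','heater','candlestick','vase','control','lever','marker','tin','kettle','polish','brush','cork_block']:
    for r in vision.trace(t,q)[:3]:
        m=r['mask'];x=w[m];x=x[~np.isnan(x[:,0])]
        print(q,round(r['score'],2),np.round(r['extent']),np.nanpercentile(x,[5,50,95],axis=0).round(3).tolist() if len(x) else '')
for q,h in [('lamp',None),('lamp_ball',.03),('mat',0),('candlestick',0),('vase',0),('control',0),('lever_hinge',.06),('lever_knob',.123),('marker',.06),('marker_tip',.08),('heater',0)]:
    for r in vision.mark_of(t,q)[:3]:
        print(q,round(r['score'],2),np.round(r['xy'],1),onplane(t,r['xy'],h or 0.04))
E
```

```text
pics
lamp 0.75 [367. 240. 406. 294.] [[0.193, -0.519, 0.019], [0.231, -0.479, 0.043], [0.339, -0.424, 0.086]]
lamp 0.58 [291. 165. 318. 213.] [[0.446, -0.217, 0.033], [0.533, -0.181, 0.047], [0.588, -0.15, 0.089]]
mat 0.87 [242. 145. 365. 232.] [[0.414, -0.38, -0.001], [0.515, -0.194, 0.004], [0.637, -0.004, 0.008]]
heater 0.83 [257. 120. 371. 154.] [[0.664, -0.388, 0.007], [0.694, -0.219, 0.042], [0.723, -0.049, 0.058]]
candlestick 0.55 [251. 165. 272. 188.] [[0.529, -0.074, 0.006], [0.553, -0.042, 0.021], [0.581, -0.015, 0.135]]
vase 0.71 [336. 176. 362. 205.] [[0.487, -0.363, 0.05], [0.514, -0.333, 0.089], [0.545, -0.31, 0.121]]
vase 0.21 [240. 147. 368. 231.] [[0.414, -0.383, -0.001], [0.516, -0.195, 0.004], [0.636, -0.004, 0.008]]
control 0.78 [146. 138. 219. 199.] [[0.502, 0.122, 0.047], [0.576, 0.22, 0.059], [0.653, 0.318, 0.07]]
lever 0.78 [177. 158. 197. 185.] [[0.519, 0.162, 0.066], [0.555, 0.197, 0.073], [0.594, 0.224, 0.124]]
lever 0.57 [ 68. 169. 102. 195.] [[0.499, 0.506, 0.001], [0.523, 0.521, 0.094], [0.553, 0.548, 0.15]]
tin 0.75 [182. 115. 198. 138.] [[0.695, 0.18, 
[... 961 characters left out ...]
 ] [ 0.614 -0.213  0.04 ]
lamp_ball 0.84 [297.3 210. ] [ 0.446 -0.171  0.03 ]
lamp_ball 0.7 [395.5 244.4] [ 0.337 -0.507  0.03 ]
mat 0.82 [304.7 186.9] [ 0.525 -0.194  0.04 ]
candlestick 0.94 [260.8 176.9] [ 0.555 -0.045  0.04 ]
vase 0.7 [344.5 190.8] [ 0.514 -0.33   0.04 ]
vase 0.59 [ 91.5 178.9] [0.534 0.523 0.04 ]
vase 0.2 [183.9 166.1] [0.585 0.216 0.04 ]
control 0.83 [184.6 168.4] [0.578 0.214 0.04 ]
lever_hinge 0.72 [184.7 178.7] [0.54  0.209 0.06 ]
lever_knob 0.58 [195.4 160.5] [0.592 0.167 0.123]
marker 0.62 [172.1 155.1] [0.618 0.254 0.06 ]
marker_tip 0.58 [171.9 153.8] [0.619 0.25  0.08 ]
heater 0.68 [173.3 154.7] [0.623 0.253 0.04 ]
heater 0.58 [309.9 137.1] [ 0.696 -0.21   0.04 ]
```

View pics/t.png

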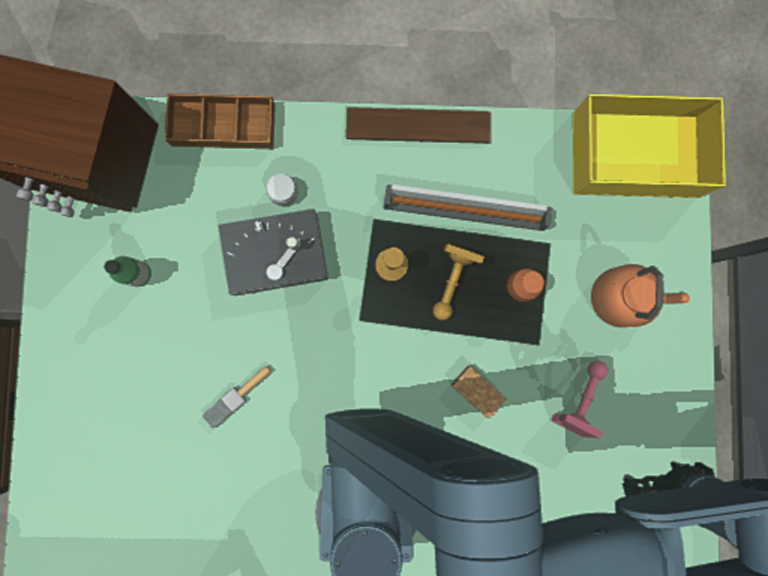

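View pics/s.png

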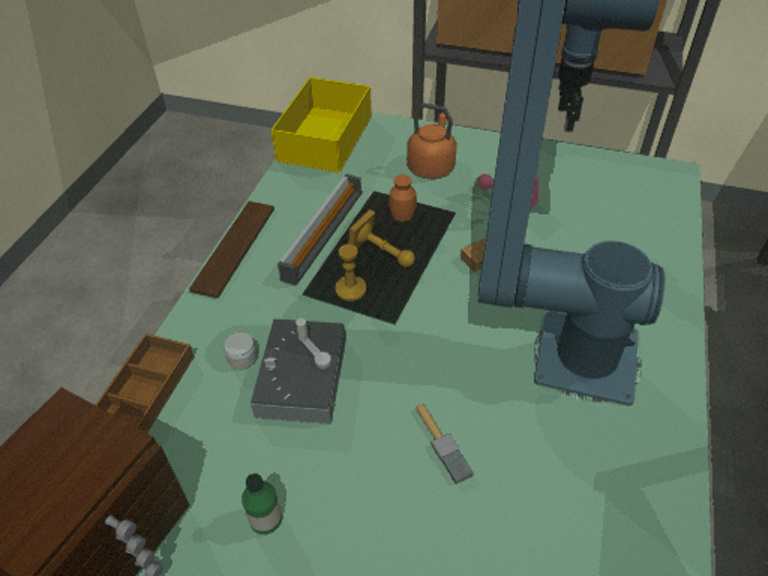

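Top view (1.5x scale): the brass lamp lies on the black mat, ball at (443,311) and foot at (463,254). The pink look-alike near (590,400) is off the mat, so it isn't the one to move. The vase is at (526,284) and the candlestick at (392,264). The lever's knob is at (292,242), its hinge at (274,272), and the marker fin is at about (260,226). The next step is precise geometry, plus an enlarged crop to confirm the lamp and the scale.

```bash
python3 - <<'E'
from h import *
np.set_printoptions(precision=4,suppress=True)
t=cam('top');w=cloud(t)
def tr(q,i=0): return vision.trace(t,q)[i]['mask']
def rect(q,z0,z1):
    m=tr(q)&(w[...,2]>z0)&(w[...,2]<z1);print(q,cv2.minAreaRect((w[m][:,:2]*1000).astype(np.float32)),np.median(w[m],0))
rect('mat',-.005,.012);rect('control',.05,.085);rect('heater',.02,.07)
for q in ['candlestick','vase']:
    m=tr(q);z=w[m];top=z[z[:,2]>(.115 if q=='candlestick' else .1)];print(q,'top',top.mean(0),len(top))
for r in vision.trace(t,'lamp'):
    x=w[r['mask']];x=x[~np.isnan(x[:,0])]
    if np.median(x[:,1])>-.3:
        st=x[(x[:,0]<.56)];
        print('axis',cv2.fitLine(st[:,:2].astype(np.float32),cv2.DIST_HUBER,0,.001,.001).ravel())
        f=x[(x[:,2]>.06)];print('foot',cv2.minAreaRect((f[:,:2]*1000).astype(np.float32)),f.mean(0),f[:,2].max())
        b=x[x[:,0]<.47];print('ball',b.mean(0),b.min(0),b.max(0))
s=env.observe();print(s['clock'],s['position'],s['orientation'],s['finger_gap'],rot(s['orientation']))
a=cv2.resize(t['image'][140:225,240:370],None,fx=6,fy=6,interpolation=2)[:,:780]
b=cv2.resize(t['image'][135:205,140:225],None,fx=6,fy=6,interpolation=2)
cv2.imwrite('pics/l.png',a[...,::-1]);cv2.imwrite('pics/c.png',b[...,::-1])
E
```

```text
mat ((526.654052734375, -194.2457733154297), (421.914794921875, 241.1390838623047), 83.56891632080078) [ 0.5162 -0.1959  0.0036]
control ((579.7786254882812, 222.49200439453125), (158.54574584960938, 218.0686798095703), 11.30912971496582) [0.5765 0.2225 0.0594]
heater ((696.1602172851562, -214.81399536132812), (378.099853515625, 48.67091751098633), 83.59807586669922) [ 0.7002 -0.2184  0.0472]
candlestick top [ 0.561  -0.0454  0.1327] 152
vase top [ 0.5183 -0.3441  0.1187] 166
axis [ 0.9509 -0.3094  0.489  -0.1717]
foot ((576.3070068359375, -198.39544677734375), (78.65965270996094, 25.7172794342041), 73.3341293334961) [ 0.5783 -0.1984  0.0815] 0.0942429541135712
ball [ 0.454  -0.1611  0.0401] [ 0.4356 -0.183   0.0048] [ 0.4697 -0.1425  0.0521]
1.65 [ 0.1503 -0.5291  0.2313] [0.     0.9904 0.138  0.    ] 0.9999678492158797 [[ 0.9619  0.2733  0.    ]
 [ 0.2733 -0.9619 -0.    ]
 [ 0.      0.     -1.    ]]
```

View pics/l.png

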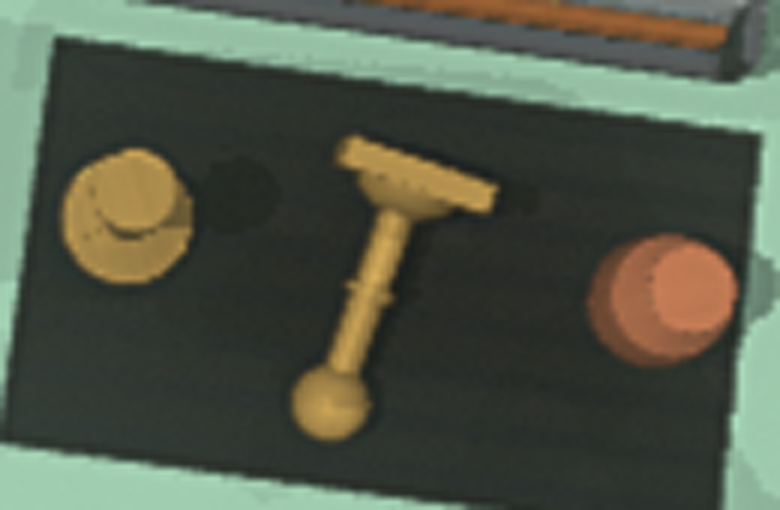

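View pics/c.png

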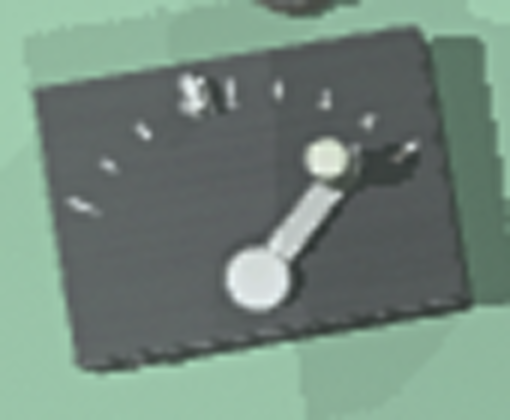

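The crop confirms it: the brass lamp at crop (330,400) for the ball and (415,175) for the foot is the brass one on the mat. The marker fin is at crop (193,95) and the knob at (327,158). Moving above the ball.

Request:
servo_tool(
  plan="0.0197 -0.0135 0 0;0.0197 -0.0135 0 0;0.0197 -0.0135 0 0;0.0197 -0.0135 0 0;0.0197 -0.0135 0 0;0.0197 -0.0135 0 0;0.0197 -0.0135 0 0;0.0197 -0.0135 0 0;0.0197 -0.0135 0 0;0.0197 -0.0135 0 0;0.0197 -0.0135 0 0;0.0197 -0.0135 0 0;0.0197 -0.0135 0 0;0.0197 -0.0135 0 0;0.0197 -0.0135 0 0;0.0197 -0.0135 0 0;0.0197 -0.0135 0 0;0.0197 -0.0135 0 0;0.0197 -0.0135 0 0;0.0197 -0.0135 0 0",
  fingers=0.0854,
  grip_force=20,
)

```text
clock: 3.32
position: [0.4562, -0.1607, 0.2315]
orientation: [0.0, 0.99, 0.138, 0.0]
contact_force: [0.7, -0.1, 0.0]
finger_gap: 0.997
gripper_force: 0.0
```

Request:
servo_tool(
  plan="0 0 0 0.097;0 0 0 0.097;0 0 0 0.097;0 0 0 0.097;0 0 0 0.097;0 0 0 0.097;0 0 0 0;0 0 0 0",
)

```text
clock: 3.98
position: [0.4555, -0.1617, 0.2313]
orientation: [0.0, 0.989, -0.151, 0.0]
contact_force: [0.0, -0.0, 0.5]
finger_gap: 1.0
gripper_force: 0.0
```

```bash
python3 - <<'E'
from h import *
np.set_printoptions(precision=4,suppress=True)
s=env.observe();print(s['clock'],s['position'],rot(s['orientation'])[:,0],s['qpos'])
t=cam('wrist');w=cloud(t);save(t,'w1.png')
print(t['T_tool_cam'])
for r in vision.trace(t,'lamp')[:2]:
    x=w[r['mask']];x=x[~np.isnan(x[:,0])]
    print(r['score'],r['extent'],np.percentile(x,[1,50,99],axis=0))
    st=x[(x[:,0]>.48)&(x[:,0]<.55)]
    if len(st)>20: print('axis',cv2.fitLine(st[:,:2].astype(np.float32),cv2.DIST_HUBER,0,.001,.001).ravel())
    b=x[x[:,0]<.468]
    if len(b)>20:
        A=np.c_[2*b,np.ones(len(b))];c=np.linalg.lstsq(A,(b**2).sum(1),rcond=None)[0];print('ball',c[:3],np.sqrt(c[3]+c[:3]@c[:3]))
for r in vision.mark_of(t,'lamp_ball'): print(r['score'],r['xy'],onplane(t,r['xy'],.026))
for q in ['candlestick','vase']:
    for r in vision.mark_of(t,q)[:1]: print(q,r['score'],r['xy'],onplane(t,r['xy'],.004))
E
```

```text
3.9833 [ 0.4555 -0.1617  0.2313] [ 0.9547 -0.2977  0.    ] [-0.5723  0.1379  1.6874  0.      1.3162  1.3008]
[[ 0.001  -0.9449 -0.3274  0.0845]
 [ 1.      0.0006  0.0014 -0.0002]
 [-0.0011 -0.3274  0.9449 -0.1416]
 [ 0.      0.      0.      1.    ]]
0.9 [472.9, 248.6, 512.0, 286.0] [[ 0.2089 -0.4566 -0.001 ]
 [ 0.2253 -0.423   0.031 ]
 [ 0.2339 -0.4165  0.0639]]
ball [ 0.1964 -0.4367  0.0342] 0.03688023820638772
0.39 [353.3, 254.0] [ 0.2905 -0.2468  0.026 ]
candlestick 0.64 [138.4, 100.2] [ 0.5625 -0.0445  0.004 ]
vase 0.94 [390.8, 58.7] [ 0.5181 -0.3426  0.004 ]
```

View pics/w1.png

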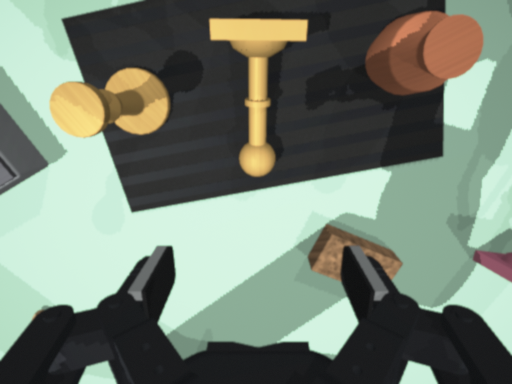

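The wrist view shows the lamp upright in the frame, ball at (257,160) and stem along column 257, so the tool is aligned with it. The candlestick foot is at (142,100) and the vase at (405,60). Next I'm measuring the ball and the mat directly from depth.

```bash
python3 - <<'E'
from h import *
np.set_printoptions(precision=4,suppress=True)
t=cam('wrist');w=cloud(t)
v,u=np.mgrid[:384,:512]
m=((u-257)**2+(v-160)**2<14**2)&~np.isnan(w[...,0])
b=w[m]
from scipy.optimize import least_squares
f=least_squares(lambda c:np.linalg.norm(b-c,axis=1)-.022,[.456,-.161,.026],loss='huber',f_scale=.002);print('ball',f.x,f.cost)
st=w[120:140,255:261].reshape(-1,3);print('stem',st.mean(0)); print('stem2',w[65:90,255:261].reshape(-1,3).mean(0))
ft=w[20:40,212:306].reshape(-1,3);print('foot',np.median(w[20:40,215:225].reshape(-1,3),0),np.median(w[20:40,295:304].reshape(-1,3),0),ft[:,2].max())
g=t['image'].astype(int).max(-1)<70
for rc in [(131,210),(442,155)]: print('matcorner',onplane(t,rc,.004))
print('matcorner',onplane(t,(65,19),.004))
for q in ['candlestick','vase']:
    r=vision.trace(t,q)[0];x=w[r['mask']];x=x[~np.isnan(x[:,0])]
    for lo,hi in [(.0,.025),(.04,.08),(.105,.14)]:
        y=x[(x[:,2]>lo)&(x[:,2]<hi),:2]
        if len(y)>10: print(q,lo,cv2.minEnclosingCircle((y*1000).astype(np.float32)),y.mean(0))
s=cam('side')
p=vision.mark_of(s,'mat')[:1];print(p and onplane(s,p[0]['xy'],0))
m=vision.trace(s,'mat')[0]['mask'];x=cloud(s)[m];x=x[abs(x[:,2]-.004)<.008];print(cv2.minAreaRect((x[:,:2]*1000).astype(np.float32)))
E
```

```text
ball [ 0.4573 -0.1611  0.0246] 0.00012487260815015954
stem [nan nan nan]
stem2 [ 0.5437 -0.1893  0.0487]
foot [ 0.5897 -0.169   0.0869] [nan nan nan] nan
matcorner [0.4339 0.0262 0.004 ]
matcorner [ 0.3847 -0.3876  0.004 ]
matcorner [ 0.6661 -0.0038  0.004 ]
candlestick 0.0 ((556.9423828125, -28.673606872558594), 53.91205978393555) [ 0.561  -0.0534]
candlestick 0.04 ((561.225341796875, -44.71886444091797), 12.605937004089355) [ 0.56   -0.0525]
candlestick 0.105 ((561.4238891601562, -44.48313522338867), 22.253246307373047) [ 0.5615 -0.0463]
vase 0.0 ((519.088623046875, -376.8099365234375), 68.13541412353516) [ 0.5216 -0.3142]
vase 0.04 ((518.9920654296875, -337.6504211425781), 36.6268424987793) [ 0.5226 -0.3164]
vase 0.105 ((518.3515014648438, -342.31304931640625), 23.905508041381836) [ 0.5185 -0.3414]
[ 0.527 -0.185  0.   ]
((527.9393920898438, -193.3228759765625), (428.91632080078125, 243.5608367919922), 83.45612335205078)
```

Request:
servo_tool(
  plan="0.0015 -0.001 0.0185 0;0 0 0.0185 0;0 0 0.0185 0;0 0 0.0185 0;0 0 0.0185 0;0 0 0.0185 0;0 0 0.0185 0;0 0 0.0185 0;0 0 0.0185 0;0 0 0.0185 0;0 0 0.0185 0;0 0 0.0185 0;0 0 0 0;0 0 0 0",
)

```text
clock: 5.7
position: [0.4567, -0.1608, 0.0088]
orientation: [-0.0, 0.988, -0.152, -0.001]
contact_force: [0.2, -0.1, 0.7]
finger_gap: 0.999
gripper_force: 0.0
```

Request:
servo_tool(
  plan="0 0 0 0;0 0 0 0;0 0 0 0;0 0 0 0;0 0 0 0;0 0 0 0;0 0 0 0;0 0 0 0;0 0 0 0;0 0 0 0",
  fingers=0.03,
  grip_force=25,
)

```text
clock: 6.53
position: [0.458, -0.1617, 0.0104]
orientation: [0.001, 0.988, -0.152, 0.001]
contact_force: [-0.7, -1.0, 5.8]
finger_gap: 0.497
gripper_force: 24.7
```

Request:
servo_tool(
  plan="0.002 0 -0.010 0;0.003 0 -0.010 0;0.0035 0 -0.0097 0;0.0035 0 -0.0097 0;0.0049 0 -0.0093 0;0.0049 0 -0.0093 0;0.0062 0 -0.0086 0;0.0062 0 -0.0086 0;0.0073 0 -0.0076 0;0.0073 0 -0.0076 0;0.0061 0 -0.005 0;0.0061 0 -0.005 0;0.0066 0 -0.0043 0;0.0066 0 -0.0043 0;0 0 0 0;0 0 0 0",
)

```text
clock: 7.87
position: [0.5283, -0.1835, 0.1183]
orientation: [0.0, 0.988, -0.152, -0.0]
contact_force: [-0.6, 0.0, -0.3]
finger_gap: 0.497
gripper_force: 25.9
```

```bash
python3 - <<'E'
from h import *
s=cam('side');t=cam('wrist')
a=cv2.resize(s['image'][90:230,150:340],(640,472));b=cv2.resize(t['image'],(640,480))
cv2.imwrite('pics/a1.png',cv2.resize(np.hstack([a[:472],b[:472]])[...,::-1],(800,295)))
o=env.observe();print(o['contact_force'],o['wrist_torque'],o['finger_gap'],o['position'])
E
```

```text
[0.04756847 0.55645064 0.41080319] [-0.01690593  0.10060474  0.04391261] 0.4967794679083198 [ 0.52762581 -0.18330564  0.11794716]
```

View pics/a1.png

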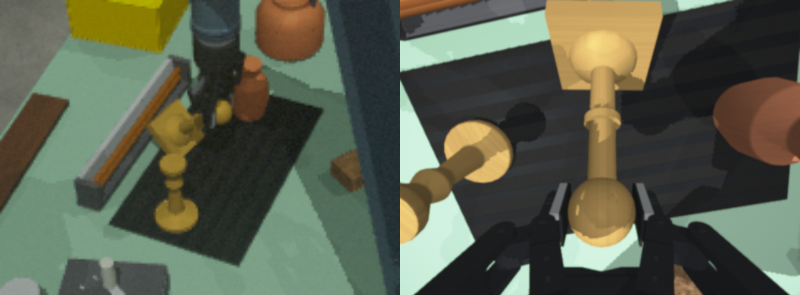

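The lamp has pivoted as planned. In the right-hand panel the ball is between the pads at (600,212) and the foot is still tilted away at (605,50). Now lifting so the weighted foot swings under.

Request:
servo_tool(
  plan="0 0 -0.006 0;0 0 -0.006 0;0 0 -0.006 0;0 0 -0.006 0;0 0 -0.006 0;0 0 -0.006 0;0 0 -0.006 0;0 0 -0.006 0;0 0 -0.006 0;0 0 -0.006 0;0 0 0 0;0 0 0 0;0 0 0 0;0 0 0 0",
)

```text
clock: 9.13
position: [0.5279, -0.1833, 0.1779]
orientation: [-0.0, 0.988, -0.152, -0.0]
contact_force: [0.2, 0.5, -4.8]
finger_gap: 0.5
gripper_force: 26.0
```

```bash
python3 - <<'E'
from h import *
s=cam('side');t=cam('wrist')
a=cv2.resize(s['image'][90:230,150:340],(640,472));b=cv2.resize(t['image'],(640,480))
cv2.imwrite('pics/a2.png',cv2.resize(np.hstack([a[:472],b[:472]])[...,::-1],(800,295)))
o=env.observe();print(o['contact_force'],o['wrist_torque'],o['finger_gap'],o['position'])
w=cloud(t)
for r in vision.trace(t,'lamp')[:1]:
    x=w[r['mask']];x=x[~np.isnan(x[:,0])];x=x[(x[:,2]<.09)];print(r['extent'],cv2.minAreaRect((x[:,:2]*1000).astype(np.float32)),np.percentile(x,[1,50,99],axis=0))
    n=x[np.abs(x[:,2]-np.median(x[:,2]))<.03];c=n.mean(0);print('normal',np.linalg.svd(n-c)[2][2] if len(n)<4000 else np.linalg.svd((n-c)[::5])[2][2])
E
```

```text
[-0.01992409 -0.33265302 -3.43507519] [ 0.04435675 -0.02662981 -0.01001108] 0.49427081495884195 [ 0.52784777 -0.183376    0.17787871]
[488.4, 318.3, 512.0, 350.1] ((215.11212158203125, -430.42095947265625), (31.15833854675293, 20.05344009399414), 55.488990783691406) [[ 2.14367317e-01 -4.45710519e-01 -4.27123183e-05]
 [ 2.22786083e-01 -4.21445053e-01  1.58912970e-02]
 [ 2.30872403e-01 -4.16036448e-01  3.72046226e-02]]
normal [-0.95737927 -0.22149505  0.18537768]
```

View pics/a2.png

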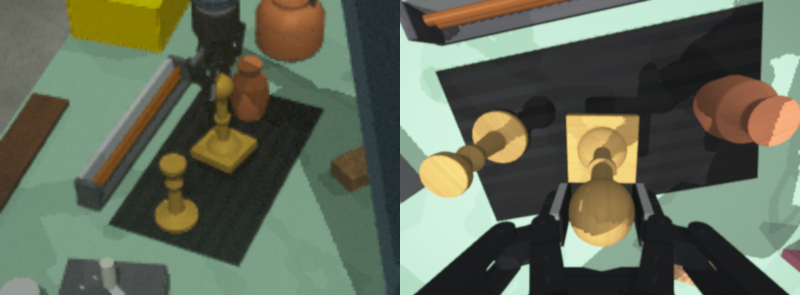

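It hangs nearly plumb, with the foot under the ball at (603,145) in the right-hand panel. Now aligning to the lane, shifting to the gap centre and lowering.

Request:
servo_tool(
  plan="0 0 0 -0.047;0 0 0 -0.047;0 0 0 -0.047;0 0 0 -0.047;0.0018 0.0022 0 0;0.0018 0.0022 0 0;0.0018 0.0022 0 0;0.0018 0.0022 0 0;0 0 0.006 0;0 0 0.006 0;0 0 0.006 0;0 0 0.006 0;0 0 0.006 0;0 0 0.005 0;0 0 0 0;0 0 0 0;0 0 0 0",
)

```text
clock: 10.7
position: [0.5343, -0.1931, 0.1435]
orientation: [0.0, 0.998, -0.059, 0.0]
contact_force: [0.3, -0.9, -3.7]
finger_gap: 0.494
gripper_force: 26.2
```

```bash
cat > foot.py <<'E'
from h import *
def foot():
    t=cam('wrist');w=cloud(t);im=t['image'].astype(int)
    o=env.observe();p=np.array(o['position'])
    m=(w[...,2]>.011)&(w[...,2]<.045)&(np.hypot(w[...,0]-p[0],w[...,1]-p[1])<.075)
    n,l,st,ce=cv2.connectedComponentsWithStats(m.astype(np.uint8));k=1+np.argmax(st[1:,4])
    x=w[l==k];print(st[k],cv2.minAreaRect((x[:,:2]*1000).astype(np.float32)),np.percentile(x,[1,50,99],axis=0).round(4).tolist())
    c=x.mean(0);A=np.c_[x-c][:,:2];print('slope',np.linalg.lstsq(np.c_[A,np.ones(len(A))],x[:,2],rcond=None)[0])
    print(o['clock'],p,o['contact_force'],rot(o['orientation'])[:,0]);return t
E
python3 -c "
from foot import *
foot()"
```

```text
[ 213  148   93   88 6366] ((521.7764892578125, -192.353271484375), (84.35907745361328, 84.21646118164062), 82.81915283203125) [[0.4797, -0.2359, 0.0153], [0.5351, -0.1955, 0.0267], [0.566, -0.1495, 0.0421]]
slope [-6.80992364e-02  6.07667000e-05  2.84444256e-02]
10.75 [ 0.53440556 -0.19318188  0.14367468] [ 0.34293186 -0.06371309 -3.92753892] [ 9.93133040e-01 -1.16988673e-01  6.44786794e-04]
```

Request:
servo_tool(
  plan="0.005 0 0 0;0.005 0 0 0;0 0 0 0;0 0 0.0025 0;0 0 0.0025 0;0 0 0.002 0;0 0 0.001 0;-0.003 0 0.0008 0;-0.003 0 0.0008 0;-0.0025 0 0.0006 0;-0.001 0 0.0004 0;0 0 0 0;0 0 0 0;0 0 0 0",
)

```text
clock: 11.92
position: [0.5364, -0.1943, 0.1362]
orientation: [0.002, 0.998, -0.059, 0.003]
contact_force: [-2.0, 0.6, 13.7]
finger_gap: 0.501
gripper_force: 27.6
```

```bash
python3 -c "
from foot import *
foot()"
```

```text
[ 211  142   94   87 6533] ((530.5877075195312, -193.56024169921875), (84.10003662109375, 84.76226806640625), 82.76624298095703) [[0.4884, -0.2371, 0.0151], [0.5432, -0.196, 0.0193], [0.575, -0.1507, 0.037]]
slope [-0.00818439 -0.00136154  0.0222121 ]
11.9667 [ 0.53640682 -0.19433082  0.13617931] [-2.10614487  0.80446123 13.7632122 ] [ 0.99312268 -0.11693429  0.00580621]
```

Foot is flat, with its top at z=0.019 and centred at (0.531,-0.194). I'll ease the pressure, then release.

Request:
servo_tool(
  plan="0 0 -0.001 0;-0.001 0 -0.001 0;-0.001 0 -0.0003 0;0 0 0 0;0 0 0 0",
)

```text
clock: 12.38
position: [0.5345, -0.1939, 0.1367]
orientation: [0.001, 0.998, -0.059, 0.002]
contact_force: [3.1, -1.1, 6.4]
finger_gap: 0.497
gripper_force: 27.1
```

Request:
servo_tool(
  plan="0 0 0 0;0 0 0 0;0 0 0 0;0 0 0 0;0 0 0 0;0 0 0 0",
  fingers=0.075,
)

```text
clock: 12.88
position: [0.5324, -0.1927, 0.1346]
orientation: [-0.0, 0.998, -0.059, -0.0]
contact_force: [-0.3, 0.2, 0.0]
finger_gap: 0.877
gripper_force: 0.0
```

Request:
servo_tool(
  plan="0 0 -0.008 0;0 0 -0.01 0;0 0 -0.01 0;0 0 -0.01 0;0 0 -0.01 0;0 0 -0.01 0;0 0 -0.01 0;0 0 -0.01 0;0 0 -0.01 0;0 0 -0.01 0;0 0 0 0",
)

```text
clock: 13.8
position: [0.5337, -0.1935, 0.2357]
orientation: [0.001, 0.998, -0.059, 0.002]
contact_force: [0.2, -0.4, 0.4]
finger_gap: 0.878
gripper_force: 0.0
```

```bash
python3 - <<'E'
from foot import *
np.set_printoptions(precision=4,suppress=True)
t=foot();save(t,'w2.png')
w=cloud(t)
m=(w[...,2]>.13)&(np.hypot(w[...,0]-.53,w[...,1]+.194)<.05);print('ball',w[m].mean(0),w[m].max(0))
# control fine measurement from the top camera
T=cam('top');W=cloud(T)
for q,h in [('lever_hinge',.06),('lever_knob',.123),('marker_tip',.08)]:
    for r in vision.mark_of(T,q)[:1]: print(q,r['score'],r['xy'],onplane(T,r['xy'],h))
near=(np.hypot(W[...,0]-.58,W[...,1]-.22)<.13)
k=near&(W[...,2]>.115)&(W[...,2]<.13);print('knob',W[k].mean(0),k.sum())
a=near&(W[...,2]>.067)&(W[...,2]<.09);print('hi',W[a].round(3).tolist()[:0],a.sum())
E
```

```text
[ 224  125   69   67 3362] ((530.5957641601562, -193.53802490234375), (84.16851806640625, 84.26139068603516), 83.00335693359375) [[0.4916, -0.2369, 0.0166], [0.5447, -0.1959, 0.0194], [0.5749, -0.1503, 0.0358]]
slope [-0.0241 -0.001   0.0222]
13.85 [ 0.5333 -0.1933  0.2344] [ 0.6323 -0.4502 -0.0756] [ 0.9931 -0.1169  0.0023]
ball [ 0.5438 -0.1958  0.2886] [ 0.5561 -0.1441  0.3291]
lever_hinge 0.56 [183.3, 178.0] [0.5425 0.2135 0.06  ]
lever_knob 0.78 [195.3, 161.8] [0.5881 0.1671 0.123 ]
marker_tip 0.37 [171.7, 154.6] [0.6167 0.251  0.08  ]
knob [0.5906 0.1711 0.1207] 38
hi [] 176
```

View pics/w2.png

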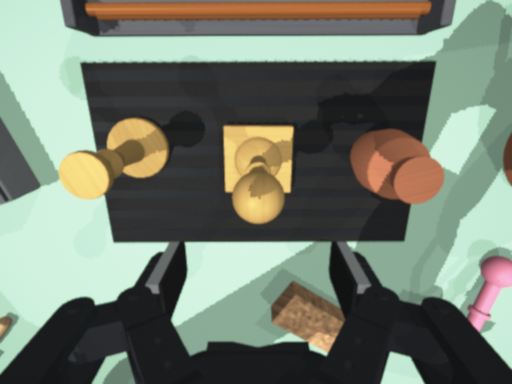

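The lamp stands upright and square between the candlestick at (140,150) and the vase at (388,160), in line with both. Moving above the control box.

Request:
servo_tool(
  plan="0 -0.025 0 0;0 -0.025 0 0;0 -0.025 0 0;0 -0.025 0 0;0 -0.025 0 0;0 -0.025 0 0;0 -0.025 0 0;0 -0.025 0 0;0 -0.025 0 0;0 -0.025 0 0;0 -0.025 0 0;0 -0.025 0 0;0 -0.025 0 0;0 -0.025 0 0;0 -0.025 0 0;0 -0.025 0 0;0 0 0 0;0 0 0 0;0 0 0 0",
)

```text
clock: 15.63
position: [0.5791, 0.2039, 0.2322]
orientation: [0.0, 0.998, -0.058, -0.001]
contact_force: [0.1, -0.1, 0.1]
finger_gap: 0.878
gripper_force: 0.0
```

```bash
cat > lev.py <<'E'
from h import *
np.set_printoptions(precision=4,suppress=True)
def lev(f=None):
    o=env.observe();print(o['clock'],o['position'],rot(o['orientation'])[:,0],o['contact_force'],o['finger_gap'])
    t=cam('wrist');w=cloud(t)
    if f: save(t,f)
    for q,h in [('lever_hinge',.06),('lever_knob',.123),('marker_tip',.08)]:
        for r in vision.mark_of(t,q)[:1]: print(q,r['score'],r['xy'],onplane(t,r['xy'],h))
    near=(np.hypot(w[...,0]-.58,w[...,1]-.22)<.15)
    k=near&(w[...,2]>.116)&(w[...,2]<.13);x=w[k]
    if len(x)>5: print('knob',cv2.minEnclosingCircle((x[:,:2]*1000).astype(np.float32)),x.mean(0),len(x))
    k=near&(w[...,2]>.055)&(w[...,2]<.063);print('box',cv2.minAreaRect((w[k][:,:2]*1000).astype(np.float32)))
    hx=np.array([.531,.2127]);d=w[...,:2]-hx;r=np.hypot(d[...,0],d[...,1])
    k=(r>.095)&(r<.122)&(w[...,2]>.070)&(w[...,2]<.09);x=w[k];print('fin',len(x),x.mean(0) if len(x) else '',np.degrees(np.arctan2(*(x[:,:2].mean(0)-hx)[::-1])) if len(x) else '')
    k=(r<.06)&(w[...,2]>.0625)&(w[...,2]<.085);x=w[k]
    if len(x)>5: print('arm',cv2.fitLine(x[:,:2].astype(np.float32),cv2.DIST_HUBER,0,.001,.001).ravel())
    return t,w
E
python3 -c "
from lev import *
lev('v1.png')"
```

```text
15.6333 [0.5791 0.2039 0.2322] [ 0.9932 -0.1165 -0.0013] [ 0.1322 -0.1297  0.1305] 0.8781781924435155
lever_hinge 0.64 [254.0, 205.0] [0.5331 0.2132 0.06  ]
lever_knob 0.62 [291.1, 168.4] [0.5902 0.1726 0.123 ]
marker_tip 0.61 [205.1, 134.9] [0.6222 0.2514 0.08  ]
knob ((591.1978149414062, 173.18072509765625), 10.839089393615723) [0.592  0.1733 0.1215] 458
box ((580.2598876953125, 225.02528381347656), (156.55259704589844, 216.49313354492188), 11.24938678741455)
fin 162 [0.6328 0.253  0.0777] 21.597160928620035
arm [ 0.8267 -0.5627  0.5456  0.2062]
```

View pics/v1.png

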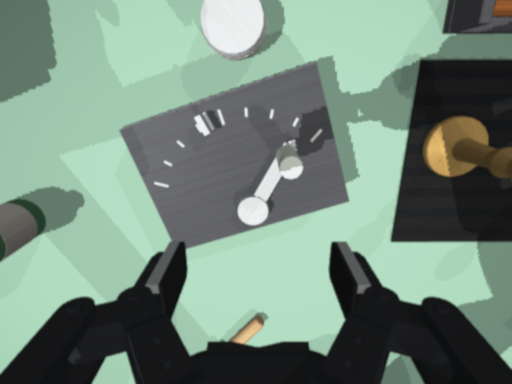

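View v1: hinge at (253,211), knob at (290,158), and the marker fin at about (205,122) with its shadow to the right. Measured yaws about the hinge (0.531,0.215) are -35° for the lever and about +21° for the fin. Both radii match, 73 mm and 98–118 mm. Next I'll close on the knob tangentially.

Request:
servo_tool(
  plan="0 0 0 0.0992;0 0 0 0.0992;0 0 0 0.0992;0 0 0 0.0992;0 0 0 0.0992;0.0138 0.0092 0 0;0.0137 0.0092 0 0;0 0 0.0145 0;0 0 0.0145 0;0 0 0.0145 0;0 0 0.0145 0;0 0 0.0145 0;0 0 0.0145 0;0 0 0.0145 0;0 0 0.0145 0;0 0 0.0145 0;0 0 0.0145 0;0 0 0 0;0 0 0 0",
)

```text
clock: 17.42
position: [0.5909, 0.1727, 0.0875]
orientation: [0.0, 0.953, -0.302, -0.001]
contact_force: [-0.6, -0.2, -0.0]
finger_gap: 0.879
gripper_force: 0.0
```

Request:
servo_tool(
  plan="0 0 0 0;0 0 0 0;0 0 0 0;0 0 0 0;0 0 0 0;0 0 0 0;0 0 0 0;0 0 0 0;0 0 0 0;0 0 0 0;0 0 0 0",
  fingers=0.012,
  grip_force=25,
)

```text
clock: 18.33
position: [0.5918, 0.1734, 0.0889]
orientation: [-0.0, 0.953, -0.302, 0.001]
contact_force: [-1.1, -1.6, 5.6]
finger_gap: 0.252
gripper_force: 26.0
```

```bash
python3 -c "
from lev import *
lev('v2.png')"
```

```text
18.3333 [0.5918 0.1734 0.0889] [ 0.8179 -0.5754  0.0011] [-1.1305 -1.5986  5.5918] 0.2517511551545067
lever_hinge 0.74 [258.4, 312.6] [0.5337 0.2135 0.06  ]
lever_knob 0.87 [260.8, 289.9] [0.5902 0.1728 0.123 ]
marker_tip 0.77 [126.4, 266.7] [0.622  0.2482 0.08  ]
knob ((597.1492309570312, 169.3372802734375), 29.195987701416016) [0.5947 0.1714 0.1221] 3082
box ((579.9488525390625, 225.28390502929688), (156.754150390625, 216.87237548828125), 11.272012710571289)
fin 642 [0.6328 0.2521 0.0763] 21.1734936598686
arm [0.1985 0.9801 0.534  0.2134]
```

Request:
servo_tool(
  plan="-0.00016 -0.0049 0 -0.0672;-0.00016 -0.0049 0 -0.0672;-0.00016 -0.0049 0 -0.0672;-0.00016 -0.0049 0 -0.0672;-0.00016 -0.0049 0 -0.0672;-0.00016 -0.0049 0 -0.0672;-0.00016 -0.0049 0 -0.0672;-0.00016 -0.0049 0 -0.0672;-0.00016 -0.0049 0 -0.0672;-0.00016 -0.0049 0 -0.0672;-0.00016 -0.0049 0 -0.0672;-0.00016 -0.0049 0 -0.0672;-0.00016 -0.0049 0 -0.0672;-0.00016 -0.0049 0 -0.0672;0 0 0 0;0 0 0 0;0 0 0 0",
)

```text
clock: 19.95
position: [0.6007, 0.2397, 0.0888]
orientation: [-0.0, 0.987, 0.163, 0.0]
contact_force: [-1.6, 0.0, 5.7]
finger_gap: 0.249
gripper_force: 26.2
```

```bash
python3 - <<'E'
from lev import *
t,w=lev()
p=np.array(env.observe()['position']);print('tcp yaw about hinge',[np.degrees(np.arctan2(p[1]-h[1],p[0]-h[0])).round(2) for h in [(.5312,.2152),(.533,.2135)]])
cv2.imwrite('pics/v3.png',cv2.resize(t['image'][150:384,130:400],(800,693))[:600,:,::-1])
E
```

```text
19.95 [0.6007 0.2397 0.0888] [0.9466 0.3223 0.0007] [-1.5533  0.0144  5.6559] 0.24924350390428102
lever_hinge 0.83 [259.6, 315.4] [0.532  0.2148 0.06  ]
lever_knob 0.86 [260.8, 285.4] [0.6026 0.239  0.123 ]
marker_tip 0.88 [253.6, 196.7] [0.6252 0.2505 0.08  ]
knob ((606.6895751953125, 242.90406799316406), 30.028003692626953) [0.6042 0.241  0.1222] 3063
box ((580.3809204101562, 224.99517822265625), (156.83114624023438, 217.55087280273438), 11.182780265808105)
fin 438 [0.6336 0.2542 0.0784] 22.050017166410885
arm [ 0.6042 -0.7968  0.5332  0.2176]
tcp yaw about hinge [np.float64(19.38), np.float64(21.11)]
```

View pics/v3.png

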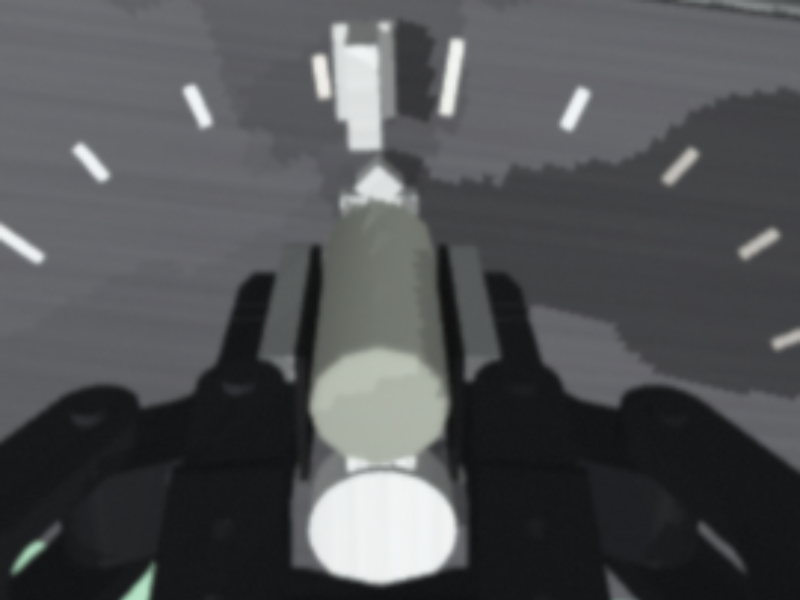

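View v3 (crop): hinge cap at (383,525), lever tip at (379,180), fin top strip from (365,148) up to (361,45). The lever is a couple of degrees short (clockwise) of the fin. Now a precise measurement from these pixels with depth.

```bash
cat > ang.py <<'E'
from lev import *
def ang():
    t=cam('wrist');w=cloud(t);g=t['image'].astype(int).min(-1)
    def cen(box,zl,zh,th):
        m=np.zeros((384,512),bool);m[box[1]:box[3],box[0]:box[2]]=1;m&=(w[...,2]>zl)&(w[...,2]<zh)&(g>th)
        return w[m],m
    cap,_=cen((225,305,290,352),.062,.10,200);print('cap',len(cap),cap.mean(0),cv2.minEnclosingCircle((cap[:,:2]*1000).astype(np.float32)))
    tip,_=cen((230,203,285,219),.060,.075,120);print('tip',len(tip),tip.mean(0) if len(tip) else '')
    fin,_=cen((230,155,280,203),.073,.086,100);print('fin',len(fin),fin.mean(0),cv2.fitLine(fin[:,:2].astype(np.float32),cv2.DIST_HUBER,0,.001,.001).ravel())
    kn,m=cen((225,255,295,310),.119,.127,90);print('knob',len(kn),kn.mean(0),cv2.minEnclosingCircle((kn[:,:2]*1000).astype(np.float32)))
    for n,H in [('cap',np.array(cv2.minEnclosingCircle((cap[:,:2]*1000).astype(np.float32))[0])/1000),('box',np.array([.5312,.2152]))]:
        a=lambda p:np.degrees(np.arctan2(p[1]-H[1],p[0]-H[0])).round(2)
        print(n,H,'fin',a(fin.mean(0)),'knob',a(np.array(cv2.minEnclosingCircle((kn[:,:2]*1000).astype(np.float32))[0])/1000),a(kn.mean(0)),'tip',a(tip.mean(0)) if len(tip) else '','tcp',a(env.observe()['position']))
    o=env.observe();print(o['clock'],o['position'])
if __name__=='__main__': ang()
E
python3 ang.py
```

```text
cap 1446 [0.5326 0.2158 0.0719] ((533.257080078125, 216.05441284179688), 18.246570587158203)
tip 219 [0.612  0.244  0.0697]
fin 413 [0.6334 0.2542 0.0787] [0.9297 0.3684 0.6315 0.2534]
knob 1648 [0.6021 0.2402 0.1218] ((605.5550537109375, 240.50115966796875), 15.821166038513184)
cap [0.5333 0.2161] fin 20.84 knob 18.68 19.32 tip 19.51 tcp 19.29
box [0.5312 0.2152] fin 20.88 knob 18.79 19.41 tip 19.59 tcp 19.39
20.2 [0.6007 0.2397 0.0889]
```

Request:
servo_tool(
  plan="0 -0.0022 0 -0.030;0 0 0 0;0 0 0 0;0 0 0 0",
)

```text
clock: 20.53
position: [0.6001, 0.2414, 0.0889]
orientation: [-0.0, 0.984, 0.178, 0.0]
contact_force: [-2.1, 0.0, 6.0]
finger_gap: 0.252
gripper_force: 26.2
```

```bash
python3 ang.py
```

```text
cap 1448 [0.5325 0.2158 0.0719] ((533.11962890625, 216.02960205078125), 18.482418060302734)
tip 225 [0.6114 0.2459 0.0696]
fin 410 [0.6331 0.2542 0.0788] [0.9378 0.3473 0.6331 0.2542]
knob 1647 [0.6014 0.242  0.1218] ((604.6707153320312, 242.32369995117188), 15.839768409729004)
cap [0.5331 0.216 ] fin 20.89 knob 20.18 20.83 tip 20.91 tcp 20.8
box [0.5312 0.2152] fin 20.94 knob 20.26 20.9 tip 20.97 tcp 20.87
20.5833 [0.6001 0.2415 0.0888]
```

The lever reads 20.9° and the fin 20.9°. Releasing, then rising clear.

Request:
servo_tool(
  plan="0 0 0 0;0 0 0 0;0 0 0 0;0 0 0 0;0 0 0 0;0 0 0 0",
  fingers=0.07,
)

```text
clock: 21.08
position: [0.6001, 0.241, 0.0878]
orientation: [-0.0, 0.984, 0.178, -0.0]
contact_force: [-0.1, 0.4, 0.1]
finger_gap: 0.816
gripper_force: 0.0
```

Request:
servo_tool(
  plan="0 0 -0.008 0;0 0 -0.012 0;0 0 -0.012 0;0 0 -0.012 0;0 0 -0.012 0;0 0 -0.012 0;0 0 -0.012 0;0 0 -0.012 0;0 0 -0.012 0;0 0 -0.012 0;0 0 -0.012 0;0 0 -0.012 0;0 0 -0.012 0;0 0 0 0;0 0 0 0",
)

```text
clock: 22.33
position: [0.6005, 0.2412, 0.2411]
orientation: [-0.0, 0.984, 0.178, 0.001]
contact_force: [0.0, -0.1, -0.6]
finger_gap: 0.818
gripper_force: 0.0
```

```bash
python3 - <<'E'
from lev import *
t,w=lev()
H=np.array([.5312,.2152]);d=w[...,:2]-H;r=np.hypot(d[...,0],d[...,1]);z=w[...,2];g=t['image'].astype(int).min(-1)
a=lambda x:np.degrees(np.arctan2(*(x.mean(0)[:2]-H)[::-1])) if len(x) else None
print('fin',a(w[(r>.096)&(r<.12)&(z>.07)&(z<.09)]),'knob',a(w[(r<.095)&(z>.118)&(z<.128)]),'arm',a(w[(r>.03)&(r<.06)&(z>.064)&(z<.078)]),a(w[(r>.085)&(r<.094)&(z>.064)&(z<.078)]))
T=cam('top');W=cloud(T);save(T,'t2.png',(130,100,400,250),2.9)
for q in ['candlestick','vase','lamp']:
    for k in vision.mark_of(T,q)[:2]: print(q,k['xy'],onplane(T,k['xy'],.04))
E
```

```text
22.3333 [0.6005 0.2412 0.2411] [0.9367 0.35   0.0019] [ 0.0117 -0.0935 -0.5845] 0.8178638434893856
lever_hinge 0.87 [258.5, 222.8] [0.5323 0.2143 0.06  ]
lever_knob 0.61 [259.4, 182.1] [0.6005 0.2393 0.123 ]
marker_tip 0.49 [257.7, 147.9] [0.622 0.249 0.08 ]
knob ((600.1815795898438, 241.56649780273438), 10.799924850463867) [0.6008 0.2418 0.1215] 407
box ((580.4228515625, 224.9326171875), (156.6185302734375, 216.64947509765625), 11.274932861328125)
fin 117 [0.6334 0.2544 0.0784] 22.13200436723028
arm [0.9376 0.3478 0.5419 0.2192]
fin 20.959172381174035 knob 20.892381526271073 arm 20.31910661684515 20.93995330220886
candlestick [263.2, 180.2] [ 0.5439 -0.053   0.04  ]
vase [345.7, 190.2] [ 0.5166 -0.3339  0.04  ]
vase [312.2, 183.7] [ 0.536  -0.2196  0.04  ]
lamp [305.0, 183.8] [ 0.5351 -0.1951  0.04  ]
```

View pics/t2.png

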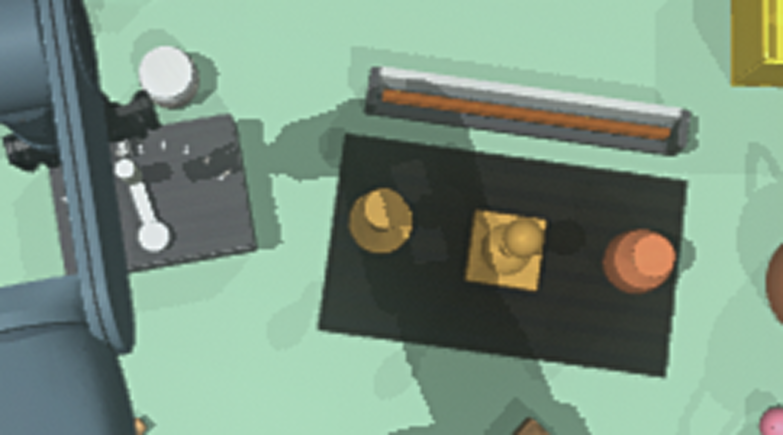

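The final view shows the lamp upright at (507,248) between the candlestick (380,220) and the vase (640,260), all undisturbed. The lever points at the fin, both at 20.9°, and the gripper is clear.

```bash
python3 -c "
from plant import finish_job
print(finish_job())"
```

```text
the job is handed in; nothing more can be done
None
```

The job is handed in: the brass lamp stands upright in the gap in line with the candlestick and vase, the lever points at the marker fin (both read 20.9°), and nothing on the bench that I checked looks disturbed; no verdict came back.

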